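# Tuck the stencil plate into the painting jig

## Task

Fit the narrow rectangular stencil plate, the one with two windows, into the wooden painting jig over the card: take it by its handle, tilt its windowed end down and in under the jig's overhanging lip, then lower the other end until the plate lies flat on the card in the pocket, and let go. Leave the wide square stencil plate where it is.

Things in the scene. Friction and masses are not known exactly. Their poses are not given: they have to be found in the camera images.
- stencil: Plate to fit: plywood 140 (x) x 90 (y) x 6 mm thick, about 0.12 kg, two windows side by side in its -x half. Upright wooden handle bar 24 mm thick (x), 60 long (y), 55 high above the plate's top face, at x +20, y 0. Origin: centre of underside; z up. The windowed -x end goes under the lip; it starts pointing the jig's way within 40 deg. Gripped 35 mm above its top face, fingers clear the jig.
- stencil_nose (a point): Middle of the lower edge of the plate's windowed end (x -70 mm, y 0, z 0 in the stencil's frame).
- jig: Fixed wooden tray 188 (x) x 140 mm (y), origin on the table under its pocket's middle, z up. Pocket 160 x 112 mm, floor (a card) 10 mm above the table; walls 14 mm thick, 18 mm above that floor. At the -x end, towards the robot, a lip overhangs the pocket from x -80 to -48, underside 22 mm and top 30 mm above the floor. A level plate cannot enter: tilt it 12 to 20 deg.
- square_stencil: Bystander: a wide square plywood stencil plate 140 x 140 x 6 mm with one wide window and the same handle bar; too wide for the jig. Origin: centre of its underside.
There are look-alikes about, which are no part of the job. Leave any blue, green or turquoise look-alike of the stencil alone.

How it is judged (in metres and radians):
On the way:
1. the plate's windowed end is in under the lip while the plate is tilted (x of stencil_nose in the frame of jig below -0.051 m and z of stencil_nose in the frame of jig between 0.005 and 0.032 m and angle between stencil's own z axis and vertical above 0.08 rad), for 0.05 s.
At the end, for the whole second after the job is handed in: The stencil plate lies flat in the jig's pocket, at rest: its origin within 14 mm (along) and 15 mm (across) of the pocket's middle and at the height of the pocket floor (within 4 mm), tilted less than 3.4 degrees, its windowed end under the lip by more than 3 mm (x of stencil in the frame of jig between -0.014 and 0.014 m and y of stencil in the frame of jig between -0.015 and 0.015 m and z of stencil in the frame of jig between 0.006 and 0.014 m and x of stencil_nose in the frame of jig below -0.051 m and z of stencil_nose in the frame of jig below 0.014 m and angle between stencil's own z axis and vertical below 0.06 rad and linear speed of stencil below 0.02 m/s); the robot touches nothing.
It fails at once if the square stencil plate is moved by more than 40 mm (distance of square_stencil from where it was at the start of the episode above 0.04 m).
It also fails if it takes over 38 s, if anything falls off the work surface, if the arm or the gripper's body presses on something with over 40 N, if the wrist force passes 120 N, or if a joint passes its speed limit or range.

## Robot

A 6-joint arm with a two-finger parallel gripper is mounted at the origin on the work surface. World frame = base frame: x ahead of the robot, y to its left, z up, the work surface at z = 0. Lengths are in m, angles in degrees, forces in N, time in s.
With the tool pointing down it reaches from about 0.25 to 0.725 m from the base axis. Payload 9.7 kg.
Tool frame: the origin (TCP) lies midway between the tips of the shut fingers; the grasp point (between the pads) lies 19 mm behind it; z points along the fingers, y is the line along which they close (so a half turn about z gives the same grasp; the last joint's range is limited). The gripper opens to 85 mm and grips with 20 to 120 N. Pads are 22 mm wide; open, the fingers measure 114 mm over their backs; the gripper's body (76 mm by 85 mm) begins 54 mm behind the grasp point. The pads swing forward as they close: fully open they stand 13 mm farther back than shut.
Start: joints at [-76.375, 4.979, 10.078, 95.1, 0, 90], TCP at [0.13, -0.535, 0.231] pointing down, gripper open.
Joint ranges: [-179.16, 179.16], [-48.56, 103.87], [-65.8, 70.77], [-126.05, 130.52], [-82.76, 87.17], [-180, 180]. Speed limits (degrees/s): [127.2, 127.2, 147.25, 180, 180, 180].

## Interface

Orientations are given as [roll, pitch, yaw] about the fixed x, y, z axes, in that order (R = Rz(yaw) Ry(pitch) Rx(roll)).
In Python, from workcell import bot gives the robot as it stands.
- The arm moves only by the shell command python3 -m crank 'ROWS' [FORCE]. ROWS is JSON, a list of rows, each an object with "gripper": the finger opening in mm, from 0 to 85.4; "travel": the shift along the tool's x, y, z in mm, a list of three; "twist": the turn, a rotation vector about the tool's x, y, z in rad, a list of three. In form: [{"gripper": gripper, "travel": [tx, ty, tz], "twist": [rx, ry, rz]}, ...]. A call has 1 to 12 rows; each row shifts and turns the commanded pose from where the row before left it, along the tool's axes as they then stand; what a row does not reach is not made up. A row lasts 1/8 s, in which the tool goes at most 62.5 mm and 10.7 degrees, less where a joint would pass 70% of its speed; a pose out of reach is approached as far as the arm can. A call is refused whole if a number of a shift passes 62.5 or a number of a turn 0.188, either way. A call with a gripper value outside its range is refused whole. The fingers move at their own pace and stop on an object; FORCE is the grip in N (left out, the last holds). Time passes only in rows, so rows that do not move let the fingers close. It gives the time, the measured TCP pose, the force, the opening and the grip force at its end, in the units of the state.
- bot.get_obs(): the state, without advancing time (a new reading comes with each control period).
- bot.camera(name): name is "scene" or "top" or "wrist"; returns the picture (400x640x3 uint8, red, green, blue); there is no depth.
- bot.calibration(name): a dict with "vfov" (degrees; the focal length in pixels is half the picture's height over the tangent of half this angle, whatever the lens; pixels are square), "cx", "cy" (the principal point, pixels), "camera_from_world" (4x4, takes a point from world to camera coordinates). Camera axes: x right, y down, z forward; pixel columns grow to the right and rows downward; lengths in m; the calibration is good to about 2 mm. A picture is of the moment at which its call begins: read the wrist's pose just before it. calibration takes no time and is no camera call; for the wrist camera it gives the pose at the moment of the call.
- bot.job_done(): hands the job in; it is judged then, once.
The state is a dict: "time": time; "q": joint angles; "qd": joint speeds; "joint_efforts": joint torques, N m; "ee_pos": TCP position; "tcp_rot": TCP orientation; "wrist_force": force on the tool from outside, world axes, zero at the start; "torque": the same for the moment, N m; "opening": finger opening in m; "grasp_force": force on a finger pad.
Only numpy, scipy, OpenCV 4.12 (cv2) and the standard library are available. Lean on these libraries where they do the work, as an engineer would, in place of code of your own. Each camera call takes 0.05 s, during which the arm holds its last target. There are 200 camera calls.

## Working session

There is one attempt and no reset: what is moved stays moved. The work goes in short steps, Python scripts to look and compute and a shell command to move; the robot and the scene stay as the last step left them, time stands still between calls to the robot, and variables do not carry over. Pictures are saved under pics/ and viewed, at most 10 in all, crops included, and the job is handed in when it is done.

```bash
mkdir -p pics; python3 - <<'E'
from workcell import bot
import cv2
for n in("scene","top"):
    cv2.imwrite(f"pics/{n}0.png",bot.camera(n)[:,:,::-1]); c=bot.calibration(n); print(n,c)
print(bot.get_obs())
E
```

```text
scene {'vfov': 54.8026426603579, 'cx': 317.5195874610105, 'cy': 199.73849702850603, 'camera_from_world': array([[-0.29817792,  0.95447596,  0.00809783,  0.17860455],
       [ 0.78402018,  0.24974889, -0.56827621, -0.26776699],
       [-0.54442841, -0.16309855, -0.82279801,  1.29020135],
       [ 0.        ,  0.        ,  0.        ,  1.        ]])}
top {'vfov': 50.6113125927383, 'cx': 323.9484370683438, 'cy': 197.18064477864277, 'camera_from_world': array([[-0.01381471, -0.9998943 , -0.00453213, -0.07659504],
       [-0.99615401,  0.01415496, -0.08646868,  0.39952837],
       [ 0.08652369,  0.00332016, -0.99624426,  0.94487146],
       [ 0.        ,  0.        ,  0.        ,  1.        ]])}
{'time': 0.1, 'q': array([-7.63762854e+01,  5.00898450e+00,  1.00383684e+01,  9.50998279e+01,
       -1.72558448e-04,  9.00009766e+01]), 'qd': array([ 0.05330777, -0.14081193,  0.19316529, -0.00661367,  0.09926889,
       -0.10067259]), 'joint_efforts': array([-4.16868743e-04, -5.21562016e+01,  4.65654910e+01,  1.60007388e-02,
        1.06675714e-05,  2.52537779e-05]), 'ee_pos': array([ 0.12949905, -0.53432082,  0.23063843]), 'tcp_rot': array([-1.79929556e+02,  1.73758974e-04,  1.36227382e+01]), 'wrist_force': array([ 0.16234107, -0.90991475,  0.07921124]), 'torque': array([ 0.03467674, -0.01976999, -0.02062339]), 'grasp_force': 0.0, 'opening': 0.08541538715386272}
```

View pics/scene0.png

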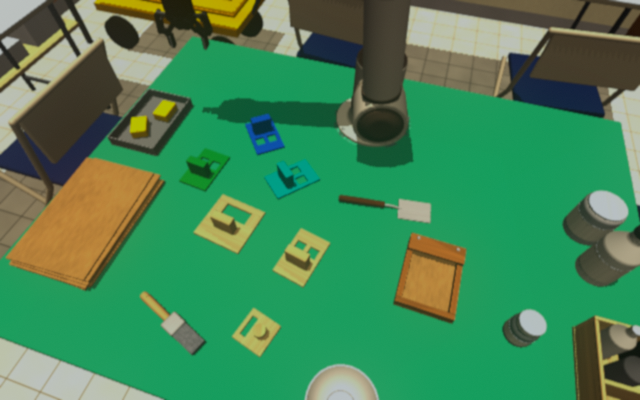

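View pics/top0.png

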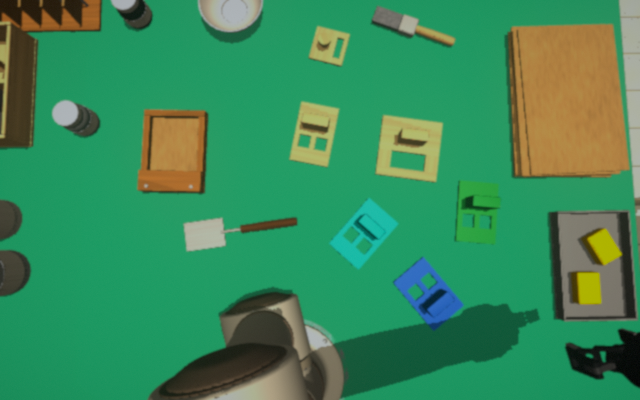

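The target is the pale plate with two windows, at top (315,133) and scene (302,257). The jig is at top (173,150), with its lip on the lower (robot) side at row ~180.

```bash
cat > h.py <<'E'
import cv2,numpy as np
from workcell import bot
def cal(n):
    c=bot.calibration(n); f=200/np.tan(np.radians(c["vfov"]/2)); return f,c["cx"],c["cy"],np.array(c["camera_from_world"])
def ray(c,p):
    f,cx,cy,T=c; R=T[:3,:3]; o=-R.T@T[:3,3]; d=R.T@np.array([(p[0]-cx)/f,(p[1]-cy)/f,1]); return o,d
def onz(c,p,z):
    o,d=ray(c,p); return o+d*(z-o[2])/d[2]
def cross(c1,p1,c2,p2):
    (a,d),(b,e)=ray(c1,p1),ray(c2,p2); s=np.linalg.lstsq(np.c_[d,-e],b-a,rcond=None)[0]
    P,Q=a+s[0]*d,b+s[1]*e; return (P+Q)/2,np.linalg.norm(P-Q)
def proj(c,X):
    f,cx,cy,T=c; X=T[:3,:3]@X+T[:3,3]; return f*X[0]/X[2]+cx,f*X[1]/X[2]+cy
def comp(m,p,k=3):
    m=cv2.morphologyEx(m,cv2.MORPH_CLOSE,np.ones((k,k),np.uint8))
    cs=cv2.findContours(m,cv2.RETR_EXTERNAL,cv2.CHAIN_APPROX_NONE)[0]
    return max((c for c in cs if len(c)>20),key=lambda c:cv2.pointPolygonTest(c,p,True))
E
python3 - <<'E'
from h import *
np.set_printoptions(precision=4,suppress=True)
for n,ps,pj in(("top",(300,156),(173,150)),("scene",(286,268),(430,280))):
    im=cv2.imread(f"pics/{n}0.png"); hsv=cv2.cvtColor(im,cv2.COLOR_BGR2HSV); c=cal(n)
    print(n,hsv[ps[1],ps[0]],hsv[pj[1],pj[0]])
    m=cv2.inRange(hsv,(0,50,40),(38,255,255))
    for nm,p,z in(("st",ps,.006),("jig",pj,.028)):
        k=comp(m,p); r=cv2.minAreaRect(k); q=cv2.approxPolyDP(k,4,True)[:,0]
        print(nm,"rect",r); 
        for x in q: print(x,onz(c,x+0.,z))
        M=cv2.boxPoints(r)
        print("box",[onz(c,x,z)[:2] for x in M])
    crops=[cv2.resize(im[y-50:y+50,x-50:x+50],None,fx=4,fy=4,interpolation=cv2.INTER_CUBIC) for x,y in([(173,150),(315,133)] if n=="top" else [(430,277),(302,257)])]
    cv2.imwrite(f"pics/crop_{n}.png",cv2.hconcat(crops))
E
```

```text
top [ 30 106 180] [ 17 157 183]
st rect ((313.74517822265625, 133.85696411132812), (37.652225494384766, 58.382102966308594), 11.560131072998047)
[302 103] [ 0.6219 -0.0337  0.006 ]
[290 158] [ 0.4917 -0.0046  0.006 ]
[326 165] [ 0.4741 -0.0879  0.006 ]
[337 109] [ 0.6063 -0.1156  0.006 ]
box [array([ 0.4902, -0.0034]), array([ 0.6256, -0.0318]), array([ 0.6062, -0.118 ]), array([ 0.4712, -0.0887])]
jig rect ((171.79226684570312, 150.42410278320312), (66.26791381835938, 83.4509506225586), 2.544804573059082)
[144 110] [0.6041 0.3278 0.028 ]
[137 188] [0.4243 0.3394 0.028 ]
[203 191] [0.4153 0.1902 0.028 ]
[205 112] [0.5972 0.1876 0.028 ]
box [array([0.4183, 0.3397]), array([0.6106, 0.3359]), array([0.6014, 0.1836]), array([0.4095, 0.1901])]
scene [ 27 127 183] [ 17 171 185]
st rect ((301.03173828125, 256.5193176269531), (34.31650161743164, 51.80900573730469), 31.32869529724121)
[301 229] [ 0.4739 -0.0858  0.006 ]
[274 270] [ 0.6076 -0.1123  0.006 ]
[303 285] [ 0.6234 -0.0299  0.006 ]
[328 243] [ 0.4928 -0.0043  0.006 ]
box [array([ 0.6077, -0.1152]), array([ 0.4644, -0.0924]), array([ 0.4928, -0.0011]), array([ 0.6303, -0.0296])]
jig rect ((431.94122314453125, 277.23529052734375), (63.059261322021484, 77.1263198852539), 14.03624439239502)
[412 233] [0.4093 0.2001 0.028 ]
[395 303] [0.609  0.1931 0.028 ]
[451 321] [0.6121 0.3233 0.028 ]
[465 249] [0.415  0.3373 0.028 ]
box [array([0.6205, 0.1882]), array([0.4079, 0.1964]), array([0.4052, 0.3537]), array([0.6136, 0.3283])]
```

View pics/crop_top.png

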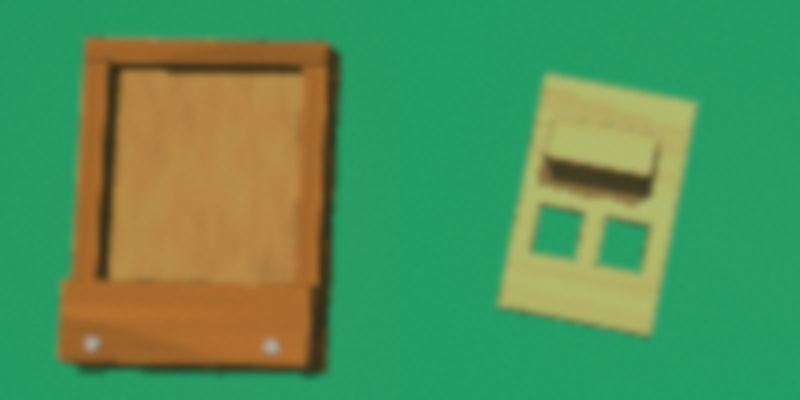

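View pics/crop_scene.png

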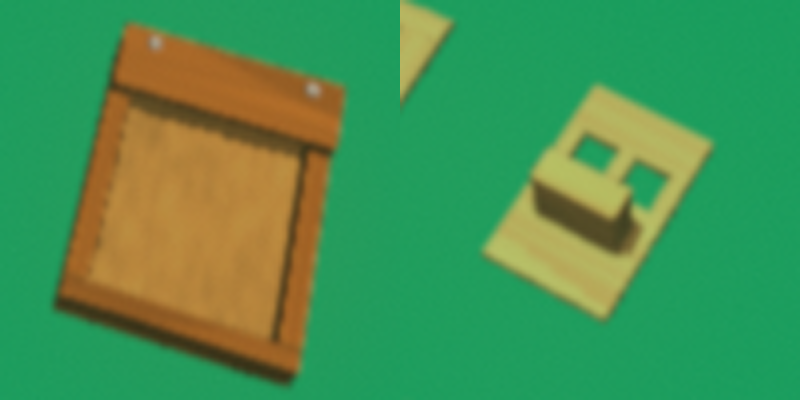

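The crops show the jig's lip and far corners and the handle top clearly in both views. I'll triangulate them.

```bash
python3 - <<'E'
from h import *
np.set_printoptions(precision=4,suppress=True)
t,s=cal("top"),cal("scene")
f=lambda u,x0,y0,off=0:(x0-50+(u[0]-off+.5)/4-.5,y0-50+(u[1]+.5)/4-.5)
def go(nm,A,B,z,ot,os,off):
    print(nm);C=[]
    for a,b in zip(A,B):
        a=f(a,*ot,off);b=f(b,*os,off); X,e=cross(t,a,s,b); C.append((onz(t,a,z)+onz(s,b,z))/2)
        print(X,"gap",round(e,4),"onz",onz(t,a,z)[:2],onz(s,b,z)[:2])
    C=np.array(C);print("mean",C.mean(0));return C
J,Jc=(173,150),(430,277); S,Sc=(315,133),(302,257)
L=go("lip top",[(62,280),(60,360),(308,371),(312,287)],[(332,152),(345,87),(128,22),(110,85)],.040,J,Jc,0)
F=go("far wall",[(87,39),(328,43)],[(298,376),(57,300)],.028,J,Jc,0)
H=go("handle",[(554,122),(660,142),(652,173),(545,152)],[(618,217),(533,178),(548,150),(632,188)],.061,S,Sc,400)
P=go("plate",[(547,72),(697,101),(651,336),(498,305)],[(606,320),(482,251),(597,84),(714,142)],.006,S,Sc,400)
a=lambda v:np.degrees(np.arctan2(v[1],v[0]))
rear=L[1:3].mean(0);far=F.mean(0);v=(far-rear)
print("jig centre",((rear+far)/2)[:2],"len",np.linalg.norm(v[:2]),"yaw",a(v), a(F[0]-F[1])-90,a(L[1]-L[2])-90,a(L[0]-L[3])-90)
print("plate yaw",a((P[0]+P[1]-P[2]-P[3])),"handle yaw",a(H[0]-H[1])-90,a(H[3]-H[2])-90)
E
```

```text
lip top
[0.4651 0.3342 0.0352] gap 0.001 onz [0.4642 0.3326] [0.468  0.3324]
[0.4192 0.3352 0.0376] gap 0.0029 onz [0.4192 0.3326] [0.42   0.3361]
[0.4114 0.197  0.0343] gap 0.0022 onz [0.4111 0.1942] [0.4146 0.1974]
[0.4593 0.1948 0.0326] gap 0.0002 onz [0.4582 0.1925] [0.4636 0.1942]
mean [0.4399 0.264  0.04  ]
far wall
[0.6071 0.3305 0.0223] gap 0.002 onz [0.6055 0.3269] [0.6091 0.33  ]
[0.6034 0.1907 0.0204] gap 0.0 onz [0.6011 0.1885] [0.6065 0.19  ]
mean [0.6055 0.2589 0.028 ]
handle
[ 0.5824 -0.0367  0.0562] gap 0.0041 onz [ 0.5816 -0.0389] [ 0.584  -0.0339]
[ 0.5713 -0.0955  0.0521] gap 0.0039 onz [ 0.5694 -0.0973] [ 0.5749 -0.0915]
[ 0.5526 -0.0914  0.0574] gap 0.0026 onz [ 0.5521 -0.0926] [ 0.554  -0.0893]
[ 0.5641 -0.0328  0.0624] gap 0.0023 onz [ 0.5648 -0.0338] [ 0.5631 -0.0318]
mean [ 0.568  -0.0636  0.061 ]
plate
[ 0.6274 -0.0303  0.0049] gap 0.004 onz [ 0.6277 -0.0323] [ 0.6273 -0.0283]
[ 0.6082 -0.1186  0.0069] gap 0.0029 onz [ 0.6089 -0.12  ] [ 0.6074 -0.1174]
[ 0.4699 -0.0894  0.0051] gap 0.0035 onz [ 0.4703 -0.0911] [ 0.47   -0.0875]
[ 0.4892 -0.0011  0.0063] gap 0.0031 onz [ 0.4897 -0.0026] [0.4886 0.0003]
mean [ 0.5487 -0.0599  0.006 ]
jig centre [0.5109 0.262 ] len 0.1893908236257265 yaw -1.8829910211645864 -1.449473987956594 -2.800562827923656 -2.156052147125763
plate yaw -11.970137605361229 handle yaw -10.38023244536538 -10.59092379009293
```

```bash
python3 -m crank '[{"gripper":85,"travel":[44.7,-29.5,0],"twist":[0,0,0]},{"gripper":85,"travel":[44.7,-29.5,0],"twist":[0,0,0]},{"gripper":85,"travel":[44.7,-29.5,0],"twist":[0,0,0]},{"gripper":85,"travel":[44.7,-29.5,0],"twist":[0,0,0]},{"gripper":85,"travel":[44.7,-29.5,0],"twist":[0,0,0]},{"gripper":85,"travel":[44.7,-29.5,0],"twist":[0,0,0]},{"gripper":85,"travel":[44.7,-29.5,0],"twist":[0,0,0]},{"gripper":85,"travel":[44.7,-29.5,0],"twist":[0,0,0]},{"gripper":85,"travel":[44.7,-29.5,0],"twist":[0,0,0]},{"gripper":85,"travel":[44.7,-29.5,0],"twist":[0,0,0]},{"gripper":85,"travel":[44.7,-29.5,0],"twist":[0,0,0]},{"gripper":85,"travel":[44.7,-29.5,0],"twist":[0,0,0]}]'
python3 -m crank '[{"gripper":85,"travel":[0,0,0],"twist":[0,0,-0.161]},{"gripper":85,"travel":[0,0,0],"twist":[0,0,-0.161]},{"gripper":85,"travel":[0,0,0],"twist":[0,0,-0.161]},{"gripper":85,"travel":[0,0,0],"twist":[0,0,-0.161]},{"gripper":85,"travel":[0,0,0],"twist":[0,0,-0.161]},{"gripper":85,"travel":[0,0,0],"twist":[0,0,-0.161]},{"gripper":85,"travel":[0,0,0],"twist":[0,0,-0.161]},{"gripper":85,"travel":[0,0,0],"twist":[0,0,0]},{"gripper":85,"travel":[0,0,0],"twist":[0,0,0]}]'
python3 - <<'E'
from h import *
np.save("cw.npy",np.array(cal("wrist"),dtype=object),allow_pickle=True)
cv2.imwrite("pics/w1.png",bot.camera("wrist")[:,:,::-1])
E
```

```text
time: 1.6
ee_pos: [0.5684, -0.0626, 0.231]
tcp_rot: [-180.0, 0.0, 13.6]
wrist_force: [0.5, -0.4, 0.5]
opening: 0.0851
grasp_force: 0.0
time: 2.72
ee_pos: [0.5674, -0.0641, 0.2311]
tcp_rot: [-180.0, 0.0, 78.0]
wrist_force: [0.8, -0.4, -0.1]
opening: 0.085
grasp_force: 0.0
```

View pics/w1.png

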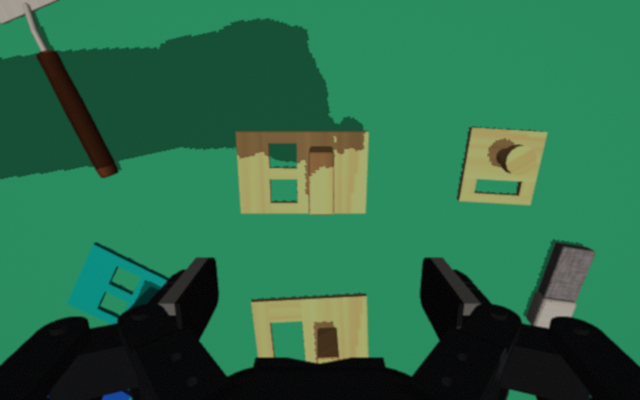

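The wrist view shows the target plate, corners (236,132), (368,131), (366,213), (241,213). The handle's top far edge runs from (309,147) to (333,147), roughly centred between the fingers.

```bash
python3 - <<'E'
from h import *
np.set_printoptions(precision=4,suppress=True)
c=tuple(np.load("cw.npy",allow_pickle=True))
P=np.array([onz(c,p,.006) for p in[(236,132),(368.5,131),(366,213),(241,213.5)]]);print(P,P.mean(0))
v=P[1]+P[2]-P[0]-P[3];print(np.degrees(np.arctan2(v[1],v[0])),np.linalg.norm(v)/2)
for p in[(309,147),(333,147),(308,185),(334,185)]:print(onz(c,p,.061))
# handle height: image of handle top far corners vs top-view corners
t=cal("top")
for a,b in[((554,122),(333,147)),((545,152),(309,147))]:
    print(cross(t,(265+(a[0]-400+.5)/4-.5,83+(a[1]+.5)/4-.5),c,b))
E
```

```text
[[ 0.4926 -0.0037  0.006 ]
 [ 0.6292 -0.0318  0.006 ]
 [ 0.6111 -0.1202  0.006 ]
 [ 0.4736 -0.0915  0.006 ]] [ 0.5516 -0.0618  0.006 ]
-11.722364179997859 0.13994104281549544
[ 0.5672 -0.0295  0.061 ]
[ 0.5885 -0.034   0.061 ]
[ 0.5587 -0.0636  0.061 ]
[ 0.5824 -0.0687  0.061 ]
(array([ 0.5891, -0.0373,  0.0347]), np.float64(0.0006367720380052981))
(array([ 0.5672, -0.0319,  0.0496]), np.float64(0.002825007186933208))
```

```bash
python3 -m crank '[{"gripper":70,"travel":[0,3,30],"twist":[0,0,0]},{"gripper":70,"travel":[0,0,35],"twist":[0,0,0]},{"gripper":70,"travel":[0,0,35],"twist":[0,0,0]},{"gripper":70,"travel":[0,0,35],"twist":[0,0,0]},{"gripper":70,"travel":[0,0,35],"twist":[0,0,0]},{"gripper":70,"travel":[0,0,25],"twist":[0,0,0]},{"gripper":70,"travel":[0,0,15],"twist":[0,0,0]},{"gripper":70,"travel":[0,0,0],"twist":[0,0,0]}]' 60
python3 -m crank '[{"gripper":15,"travel":[0,0,0],"twist":[0,0,0]},{"gripper":15,"travel":[0,0,0],"twist":[0,0,0]},{"gripper":15,"travel":[0,0,0],"twist":[0,0,0]},{"gripper":15,"travel":[0,0,0],"twist":[0,0,0]},{"gripper":15,"travel":[0,0,0],"twist":[0,0,0]},{"gripper":15,"travel":[0,0,0],"twist":[0,0,0]},{"gripper":15,"travel":[0,0,0],"twist":[0,0,0]},{"gripper":15,"travel":[0,0,0],"twist":[0,0,0]}]' 60
```

```text
time: 3.78
ee_pos: [0.5699, -0.0647, 0.0206]
tcp_rot: [-179.9, 0.0, 78.1]
wrist_force: [-0.0, -0.8, 0.1]
opening: 0.0699
grasp_force: 0.0
time: 4.78
ee_pos: [0.5711, -0.0648, 0.0223]
tcp_rot: [179.9, -0.0, 78.2]
wrist_force: [-0.4, -0.6, 5.9]
opening: 0.0237
grasp_force: 59.8
```

```bash
python3 -m crank '[{"gripper":15,"travel":[0,0,-10],"twist":[0,0,0]},{"gripper":15,"travel":[0,0,-30],"twist":[0,0,0]},{"gripper":15,"travel":[0,0,-35],"twist":[0,0,0]},{"gripper":15,"travel":[0,0,-35],"twist":[0,0,-0.085]},{"gripper":15,"travel":[0,0,-30],"twist":[0,0,-0.085]},{"gripper":15,"travel":[30,-8,-10],"twist":[0,0,0]},{"gripper":15,"travel":[40,-11,0],"twist":[0,0,0]},{"gripper":15,"travel":[40,-11,0],"twist":[0,0,0]},{"gripper":15,"travel":[40,-11,0],"twist":[0,0,0]},{"gripper":15,"travel":[23,-6,0],"twist":[0,0,0]},{"gripper":15,"travel":[0,0,0],"twist":[0,0,0]},{"gripper":15,"travel":[0,0,0],"twist":[0,0,0]}]' 60
python3 - <<'E'
from h import *
np.save("cw2.npy",np.array(cal("wrist"),dtype=object),allow_pickle=True)
cv2.imwrite("pics/w2.png",bot.camera("wrist")[:,:,::-1])
E
```

```text
time: 6.28
ee_pos: [0.5297, 0.1094, 0.1714]
tcp_rot: [180.0, 0.0, 87.9]
wrist_force: [-0.1, 0.3, -1.1]
opening: 0.0232
grasp_force: 59.2
```

View pics/w2.png

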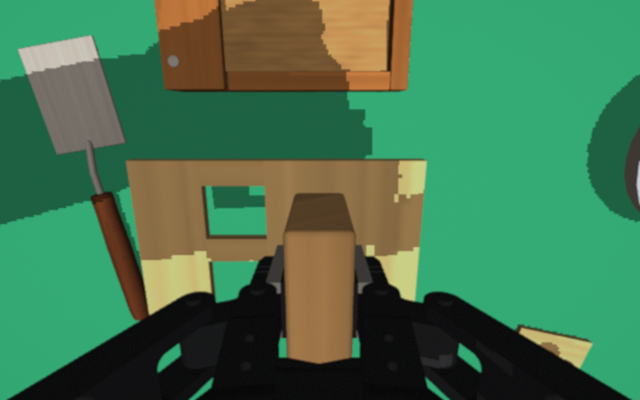

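The wrist view shows the carried plate level and square, far edge (127,160)–(426,160). The jig's near side is at row ~90, from x 163 to 409, with the lip edge at x~223. I'll zoom in on the jig edge.

```bash
python3 - <<'E'
import cv2
im=cv2.imread("pics/w2.png")
a=cv2.resize(im[0:100,140:280],None,fx=4,fy=4,interpolation=cv2.INTER_CUBIC)
b=cv2.resize(im[0:100,340:420],None,fx=3,fy=4,interpolation=cv2.INTER_CUBIC)
cv2.imwrite("pics/w2c.png",cv2.hconcat([a,b]))
E
```

```text
(no output)
```

View pics/w2c.png

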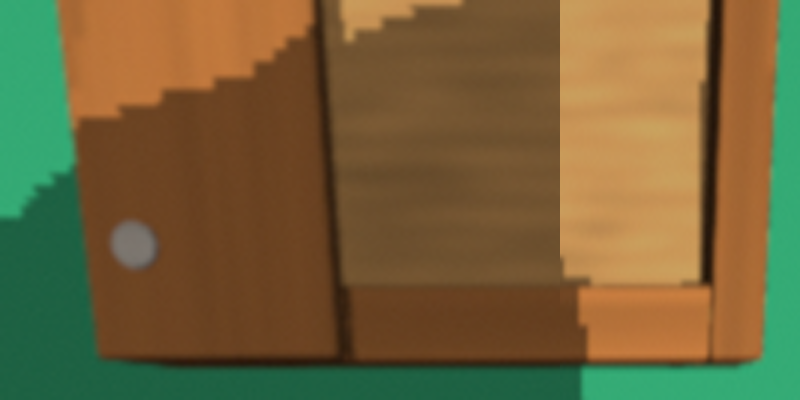

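```bash
python3 - <<'E'
from h import *
np.set_printoptions(precision=4,suppress=True)
c=tuple(np.load("cw2.npy",allow_pickle=True))
z=.04
A,B,C,D=[onz(c,p,z) for p in[(164.1,88.9),(224.1,88.9),(218.6,-.4),(154,-.4)]]
E,F=[onz(c,p,.028) for p in[(406.4,89),(390.1,71.4)]]
a=lambda v:np.degrees(np.arctan2(v[1],v[0]))
print("lip",A,B,"far",E,F,"widths",np.linalg.norm(A-B),np.linalg.norm((A-E)[:2]))
print("yaw",a(C-B)-90,a(D-A)-90,a((E-A)))
y=np.radians(-2.0);R=np.array([[np.cos(y),-np.sin(y)],[np.sin(y),np.cos(y)]])
for P,l in[(A,(-.094,-.07)),(B,(-.048,-.07)),(E,(.094,-.07)),(F,(.08,-.056))]: print("centre",P[:2]-R@l)
# carried plate far edge at top face
T=np.array([.5297,.1094])
y=np.radians(-2.1);R=np.array([[np.cos(y),-np.sin(y)],[np.sin(y),np.cos(y)]])
for p in[(127,160),(426,160)]:
    X=onz(c,p,.1714-.0215+.006); print("plate corner rel TCP in stencil axes",R.T@(X[:2]-T))
# lip corner height from top view and wrist
t=cal("top")
f=lambda u:(123+(u[0]+.5)/4-.5,100+(u[1]+.5)/4-.5)
print(cross(t,f((308,371)),c,(164.1,88.9)),cross(t,f((312,287)),c,(224.1,88.9)))
E
```

```text
lip [0.4168 0.1952 0.04  ] [0.4623 0.1935 0.04  ] far [0.6035 0.1888 0.028 ] [0.5904 0.2024 0.028 ] widths 0.04555473076674755 0.18689128612218467
yaw -2.676060967399806 -2.276489875845911 -1.9511777924552438
centre [0.5131 0.2618]
centre [0.5127 0.2618]
centre [0.512 0.262]
centre [0.5124 0.2611]
plate corner rel TCP in stencil axes [-0.0873  0.0445]
plate corner rel TCP in stencil axes [0.0511 0.0445]
(array([0.4123, 0.1964, 0.0304]), np.float64(0.0013621732590882142)) (array([0.4598, 0.1945, 0.0316]), np.float64(0.0011531685921361752))
```

```bash
python3 -m crank '[{"gripper":15,"travel":[0,0,0],"twist":[-0.131,0,0]},{"gripper":15,"travel":[0,0,0],"twist":[-0.131,0,0]},{"gripper":15,"travel":[20,2.8,1],"twist":[0,0,0]},{"gripper":15,"travel":[40,5,1.5],"twist":[0,0,0]},{"gripper":15,"travel":[40,5,1.5],"twist":[0,0,0]},{"gripper":15,"travel":[35,4,1],"twist":[0,0,0]},{"gripper":15,"travel":[16.5,2,0],"twist":[0,0,0]},{"gripper":15,"travel":[0,0,0],"twist":[0,0,0]},{"gripper":15,"travel":[0,-7.5,28],"twist":[0,0,0]},{"gripper":15,"travel":[0,-6.7,25],"twist":[0,0,0]},{"gripper":15,"travel":[0,0,0],"twist":[0,0,0]},{"gripper":15,"travel":[0,0,0],"twist":[0,0,0]}]' 60
```

```text
time: 7.82
ee_pos: [0.5551, 0.2599, 0.1179]
tcp_rot: [164.9, -0.0, 87.9]
wrist_force: [-0.4, -0.7, -0.8]
opening: 0.0235
grasp_force: 59.7
```

```bash
python3 -m crank '[{"gripper":15,"travel":[0,-4.8,18],"twist":[0,0,0]},{"gripper":15,"travel":[0,-4.8,18],"twist":[0,0,0]},{"gripper":15,"travel":[0,-4.8,17.5],"twist":[0,0,0]},{"gripper":15,"travel":[0,0,0],"twist":[0,0,0]},{"gripper":15,"travel":[0,0,0],"twist":[0,0,0]}]' 60
python3 - <<'E'
from h import *
a=bot.camera("scene")[:,:,::-1][190:340,360:510];b=bot.camera("wrist")[:,:,::-1]
cv2.imwrite("pics/s3.png",cv2.hconcat([cv2.resize(a,(400,400),interpolation=cv2.INTER_CUBIC),b[:400,60:460]]))
E
```

```text
time: 8.45
ee_pos: [0.5547, 0.2607, 0.0613]
tcp_rot: [165.0, -0.0, 87.9]
wrist_force: [0.9, 0.1, -1.5]
opening: 0.0233
grasp_force: 59.7
```

View pics/s3.png

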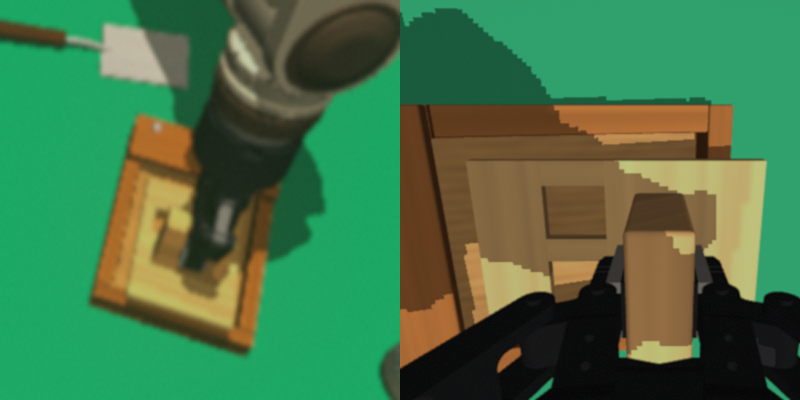

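The plate is tilted inside the pocket, its nose just short of the lip edge and clear of both side walls. Next I slide it in.

```bash
python3 -m crank '[{"gripper":15,"travel":[0,-8,-1.3],"twist":[0,0,0]},{"gripper":15,"travel":[0,-8,-1.3],"twist":[0,0,0]},{"gripper":15,"travel":[0,-8,-1.3],"twist":[0,0,0]},{"gripper":15,"travel":[0,-6.7,-1.1],"twist":[0,0,0]},{"gripper":15,"travel":[0,0,0],"twist":[0,0,0]},{"gripper":15,"travel":[0,0,0],"twist":[0,0,0]},{"gripper":15,"travel":[0,0,0],"twist":[0,0,0]}]' 60
```

```text
time: 9.43
ee_pos: [0.5238, 0.2617, 0.0579]
tcp_rot: [165.0, -0.0, 87.9]
wrist_force: [-0.2, 0.6, -0.8]
opening: 0.0231
grasp_force: 59.7
```

```bash
python3 -m crank '[{"gripper":15,"travel":[0,1.1,4.4],"twist":[0.05,0,0]},{"gripper":15,"travel":[0,1.1,4.4],"twist":[0.05,0,0]},{"gripper":15,"travel":[0,1.1,4.4],"twist":[0.05,0,0]},{"gripper":15,"travel":[0,1.1,4.4],"twist":[0.05,0,0]},{"gripper":15,"travel":[0,0,0],"twist":[0,0,0]},{"gripper":15,"travel":[0,1.3,5.4],"twist":[0.06,0,0]},{"gripper":15,"travel":[0,0,0],"twist":[0,0,0]},{"gripper":15,"travel":[0,0,0],"twist":[0,0,0]}]' 60
```

```text
time: 10.42
ee_pos: [0.5327, 0.2613, 0.0363]
tcp_rot: [179.8, 0.0, 87.9]
wrist_force: [-0.3, -0.2, -1.5]
opening: 0.0232
grasp_force: 59.7
```

```bash
python3 -m crank '[{"gripper":15,"travel":[0,0,2],"twist":[0,0,0]},{"gripper":15,"travel":[0,0,1.5],"twist":[0,0,0]},{"gripper":15,"travel":[0,0,0],"twist":[0,0,0]},{"gripper":15,"travel":[0,0,0],"twist":[0,0,0]}]' 60
```

```text
time: 10.92
ee_pos: [0.5328, 0.2613, 0.0328]
tcp_rot: [179.9, -0.0, 87.9]
wrist_force: [-0.7, 0.1, -1.2]
opening: 0.0235
grasp_force: 59.7
```

```bash
python3 -m crank '[{"gripper":15,"travel":[0,0,1],"twist":[0,0,0]},{"gripper":15,"travel":[0,0,0],"twist":[0,0,0]},{"gripper":15,"travel":[0,0,0],"twist":[0,0,0]}]' 60
python3 -m crank '[{"gripper":40,"travel":[0,0,0],"twist":[0,0,0]},{"gripper":60,"travel":[0,0,0],"twist":[0,0,0]},{"gripper":60,"travel":[0,0,0],"twist":[0,0,0]},{"gripper":60,"travel":[0,0,0],"twist":[0,0,0]},{"gripper":60,"travel":[0,0,0],"twist":[0,0,0]}]'
python3 -m crank '[{"gripper":60,"travel":[0,0,-15],"twist":[0,0,0]},{"gripper":60,"travel":[0,0,-35],"twist":[0,0,0]},{"gripper":60,"travel":[0,0,-35],"twist":[0,0,0]},{"gripper":60,"travel":[0,0,-35],"twist":[0,0,0]},{"gripper":60,"travel":[-40,0,0],"twist":[0,0,0]},{"gripper":60,"travel":[-50,0,0],"twist":[0,0,0]},{"gripper":60,"travel":[-50,0,0],"twist":[0,0,0]},{"gripper":60,"travel":[0,0,0],"twist":[0,0,0]},{"gripper":60,"travel":[0,0,0],"twist":[0,0,0]}]'
python3 - <<'E'
from h import *
np.save("cw4.npy",np.array(cal("wrist"),dtype=object),allow_pickle=True)
b=bot.camera("wrist")[:,:,::-1];a=bot.camera("top")[:,:,::-1][90:210,110:230]
cv2.imwrite("pics/w4.png",cv2.hconcat([cv2.resize(a,(400,400),interpolation=cv2.INTER_CUBIC),b[:,100:500]]))
E
```

```text
time: 11.3
ee_pos: [0.533, 0.2614, 0.0324]
tcp_rot: [179.9, -0.0, 87.9]
wrist_force: [-1.7, -1.3, 6.7]
opening: 0.0234
grasp_force: 60.6
time: 11.92
ee_pos: [0.5328, 0.2613, 0.0316]
tcp_rot: [179.9, -0.0, 87.9]
wrist_force: [0.5, 0.1, -0.7]
opening: 0.06
grasp_force: 0.0
time: 13.05
ee_pos: [0.5278, 0.1215, 0.1526]
tcp_rot: [179.8, -0.0, 87.9]
wrist_force: [-0.0, -0.1, -0.1]
opening: 0.06
grasp_force: 0.0
```

View pics/w4.png

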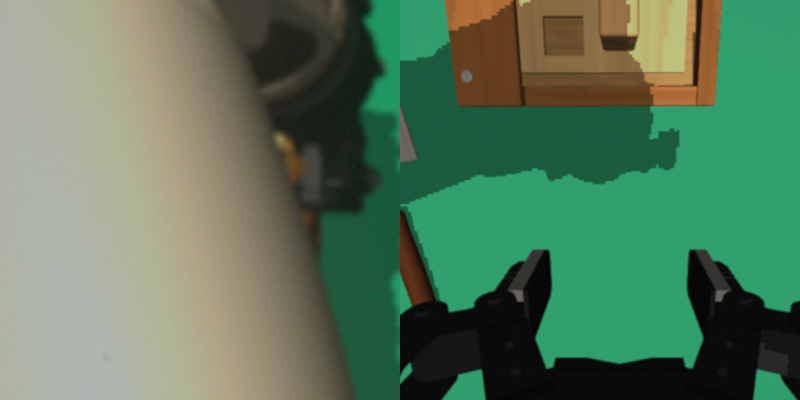

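The plate lies flat in the pocket. Its windowed end is under the lip, and there is a gap to the far wall (686 vs 696) and to the near side wall (rows 73–85). The gripper is clear, and a 6.7 N contact force showed the plate reaching the floor.

```bash
python3 -c "
from workcell import bot
print(bot.job_done())"
```

```text
the job is handed in; nothing more can be done
None
```

I fitted the two-window stencil plate under the lip and released it flat in the jig's pocket, left the square plate alone and handed the job in at about 13 s; no verdict came back.

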